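# Empty the used-vial beaker into the drop-flap bin

## Robot

A 7-joint arm with a two-finger parallel gripper is mounted at the origin on the work surface. World frame = base frame: x ahead of the robot, y to its left, z up, the work surface at z = 0. Lengths are in mm, angles in rad, forces in N, time in s.
With the tool pointing down it reaches from about 400 to 875 mm from the base axis. Payload 6.5 kg.
Tool frame: the origin (TCP) lies midway between the tips of the shut fingers; the grasp point (between the pads) lies 19 mm behind it; z points along the fingers, y is the line along which they close (so a half turn about z gives the same grasp; the last joint's range is limited). The gripper opens to 85 mm and grips with 20 to 120 N. Pads are 22 mm wide; open, the fingers measure 114 mm over their backs; the gripper's body (76 mm by 85 mm) begins 54 mm behind the grasp point. The pads swing forward as they close: fully open they stand 13 mm farther back than shut.
Start: joints at [1.109, 0.536, -0.004, 1.538, 0.003, 1.067, -0.071], TCP at [250.6, -599.741, 231.29] pointing down, gripper open.
Joint ranges: [-2.7, 2.7], [-0.37, 2.16], [-1.27, 1.26], [0.24, 2.4], [-1.31, 4.45], [0.19, 1.91], [-2.76, 2.76]. Speed limits (rad/s): [2.39, 2.39, 3.14, 3.14, 3.14, 3.14, 3.14].

## Interface

Orientations are given as a unit quaternion [w, x, y, z].
In Python, from cell import observe, optics, workorder, models gives the robot as it stands.
- The arm moves only by the shell command python3 -m jog 'ROWS' [OPENING] [FORCE]. ROWS is JSON, a list of rows, each a list of 6 numbers: the shift along the tool's x, y, z scaled (see below), then the turn, a rotation vector about the tool's x, y, z scaled (see below). A call has 1 to 20 rows; each row is the pose to reach, as a shift and turn from the pose commanded when the call began, along the tool's axes at that moment, turning the shorter way round; what a row does not reach only later rows make up. The controller multiplies each number of a shift by 250 mm and each number of a turn by 360 degrees. A row lasts 1/10 s, in which the tool goes at most 50 mm and 8.59 degrees, less where a joint would pass 70% of its speed; a pose out of reach is approached as far as the arm can. A call with a number of a shift or a turn outside -1 to 1 is refused whole. A call with a gripper value outside its range is refused whole. OPENING is the opening, from -1 (shut) to 1 (fully open), set as the call begins (- or left out, the last holds). The fingers move at their own pace and stop on an object; FORCE is the grip in N (left out, the last holds). Time passes only in rows, so rows that repeat a pose let the fingers close. It gives the time, the measured TCP pose, the force, the opening and the grip force at its end, in the units of the state.
- observe(): the state, without advancing time (a new reading comes with each control period).
- optics.grab_frame(name): name is "side" or "top" or "wrist"; returns a dict with "image" (400x640x3 uint8, red, green, blue), "range_z" (400x640 float32, mm along the optical axis (not along the pixel's ray), 0 where there is no reading), "camera_matrix" (3x3 intrinsics, pixels), "xyz" and "rotation" of the camera in the world. Camera axes: x right, y down, z forward; pixel columns grow to the right and rows downward; lengths in mm; the calibration is good to about 2 mm. The wrist camera is an equidistant fisheye: a pixel r from the principal point sees the ray r / f radians off the axis. A picture is of the moment at which its call begins.
- workorder.close_job(): hands the job in; it is judged then, once.
Trained networks look in a picture, given as the dict that the camera call returned (one of the last four; its "shot" number tells which), for a name from the list of things; names that differ only in an ending like _2 or _b are one class to them, and where a whole thing is asked for, a point or a joint stands for the part that bears it (a point fixed in the world has none). Each returns a list of dicts, best first, with "conf" (0 to 1); they miss things now and then, are a little off and sometimes report something else, mostly with a low value. They report only what shows in the picture. A call takes as long as a camera call. They do not tell look-alikes from the thing itself.
- models.look_for(query, picture): "location" ([column, row] in pixels, amid what is visible of it).
The state is a dict: "time": time; "q": joint angles; "dq": joint speeds; "effort": joint torques, N m; "tool_pos": TCP position; "eef_rot": TCP orientation; "ft_force": force on the tool from outside, world axes, zero at the start; "wrist_torque": the same for the moment, N m; "width": finger opening in mm; "finger_force": force on a finger pad.
Only numpy, scipy, OpenCV 4.12 (cv2) and the standard library are available. Lean on these libraries where they do the work, as an engineer would, in place of code of your own. Each camera call takes 0.05 s, during which the arm holds its last target. There are 200 camera calls.

## Task

Tip the four used vials out of the glass beaker into the yellow hopper of the vial bin, then set the empty beaker down gently, upright, on the free part of the blue drying mat and let go of it. Then pull the bin's red-gripped lever towards the robot as far as it goes so that the vials drop into the tub, and ease it back to rest, never letting it snap back. Spill no vial and leave the other things on the bench where they are.

Things in the scene. Friction and masses are not known exactly. Their poses are not given: they have to be found in the camera images.
- beaker: Glass beaker with a blue rim line that holds the used vials; loose. 90 mm high, outer diameter 52 mm at the foot, 58 mm at 60 mm height, 62 mm at the rim; wall 3 mm, inner floor 5 mm up; about 0.14 kg empty. Origin: centre of its underside; z: up through the mouth; its yaw means nothing. It may slip some mm in the grip. Put it down with far less than 35 N.
- beaker_mid (a point): Point on the beaker's axis 45 mm above its underside. For tipping, grip it here or up to 15 mm higher with the tool tilted 30 to 45 degrees, so that the gripper's body is beside the mouth, not over it, and tip it so that the vials leave over the side of the rim away from where the gripper's body was.
- vial1: Used amber glass vial 1 of 4 with a blue screw cap, 15 mm in diameter, 46 mm long, 12 g; at the start it stands in the beaker. Origin: centre of its foot; z: towards the cap. It slides on glass steeper than about 25 degrees: tip the beaker 25 to 40 degrees past level to empty it.
- vial2: Used amber glass vial 2 of 4 with a blue screw cap, 15 mm in diameter, 46 mm long, 12 g; at the start it stands in the beaker. Origin: centre of its foot; z: towards the cap. It slides on glass steeper than about 25 degrees: tip the beaker 25 to 40 degrees past level to empty it.
- vial3: Used amber glass vial 3 of 4 with a blue screw cap, 15 mm in diameter, 46 mm long, 12 g; at the start it stands in the beaker. Origin: centre of its foot; z: towards the cap. It slides on glass steeper than about 25 degrees: tip the beaker 25 to 40 degrees past level to empty it.
- vial4: Used amber glass vial 4 of 4 with a blue screw cap, 15 mm in diameter, 46 mm long, 12 g; at the start it stands in the beaker. Origin: centre of its foot; z: towards the cap. It slides on glass steeper than about 25 degrees: tip the beaker 25 to 40 degrees past level to empty it.
- vial1_mid (a point): Centre of vial 1, 23 mm above its foot.
- vial2_mid (a point): Centre of vial 2, 23 mm above its foot.
- vial3_mid (a point): Centre of vial 3, 23 mm above its foot.
- vial4_mid (a point): Centre of vial 4, 23 mm above its foot.
- bin: Vial waste bin, fixed: clear tub 210 (x) by 190 mm (y), yellow lid with its top 143 mm above the bench. The lid's central hole, 110 (x) by 136 mm (y), is closed by a level grey trap flap; round it a yellow hopper flares to a mouth about 150 by 180 mm at 192 mm height. Origin: centre of the underside; -x: the side facing the robot; z up. The lever stands on the +y side.
- hopper (a point): Centre of the top face of the closed trap flap, on the hopper's vertical axis, 137 mm above the bench; axes as the bin's.
- lever (a joint): Turn of lever, shaft and trap flap (one piece), rad: 0 at rest (flap level, lever leaning 25 degrees from vertical to the bin's +x), 1.20 at the stop when pulled fully over (flap hanging, lever leaning 44 degrees to -x). A spring returns it: about 4.4 N at the grip to start, 11 N at full stroke. Let go, it snaps back. The vials slide off the flap well before full stroke.
- lever_grip (a point): Middle of the red round grip bar on the lever's end: 16 mm in diameter, 62 mm long, along the bin's y; the steel lever arm, 10 mm thick, joins it 30 mm from this point on the bin's side. It moves on an arc of 110 mm radius in the bin's x-z plane about lever_pivot; 237 mm above the bench at rest, 216 mm at full stroke. Axes turn with the lever.
- lever_pivot (a point): Point on the lever's axis, abreast of the middle of the grip bar; fixed to the bin, 137 mm above the bench, axes as the bin's.
- mat: Blue ribbed drying mat fixed to the bench, 180 mm (x) by 240 mm (y), 5 mm thick. Origin: centre of its underside; z up. A clean beaker stands on its +y half; the -y half is free.
- clean_beaker: An empty clean beaker of the same shape and size, standing loose on the mat. Origin: centre of its underside. Leave it.
- cap_tub: Low round closed tub of vial caps, 68 mm in diameter, 46 mm high, loose. Origin: centre of its underside. Leave it.
- solvent_bottle: Amber solvent bottle, 90 mm in diameter, 190 mm high, loose. Origin: centre of its underside. Leave it.
- wash_bottle: White wash bottle with red cap and bent spout, 68 mm in diameter, 182 mm high, loose. Origin: centre of its underside. Leave it.
- tip_box: Blue pipette-tip box with rows of yellow tips, 85 by 125 mm, 58 mm high, loose. Origin: centre of its underside. Leave it.
There are look-alikes about, which are no part of the job. What is shaped like the beaker but orange or purple is not meant.

How it is judged (in metres and radians):
On the way, in this order (a step that is already met when the one before it is completed fails the run):
1. all four vials have been tipped out of the beaker into the hopper, onto the closed flap (x of vial1_mid in the frame of hopper between -0.075 and 0.075 m and y of vial1_mid in the frame of hopper between -0.09 and 0.09 m and z of vial1_mid in the frame of hopper between -0.005 and 0.06 m and distance between each of vial1_mid, vial2_mid, vial3_mid, vial4_mid and beaker_mid above 0.055 m and x of vial2_mid in the frame of hopper between -0.075 and 0.075 m and y of vial2_mid in the frame of hopper between -0.09 and 0.09 m and z of vial2_mid in the frame of hopper between -0.005 and 0.06 m and x of vial3_mid in the frame of hopper between -0.075 and 0.075 m and y of vial3_mid in the frame of hopper between -0.09 and 0.09 m and z of vial3_mid in the frame of hopper between -0.005 and 0.06 m and x of vial4_mid in the frame of hopper between -0.075 and 0.075 m and y of vial4_mid in the frame of hopper between -0.09 and 0.09 m and z of vial4_mid in the frame of hopper between -0.005 and 0.06 m and value of joint lever below 0.1 rad), for 0.2 s.
2. the empty beaker stands upright on the blue mat, released (x of beaker in the frame of mat between -0.075 and 0.075 m and y of beaker in the frame of mat between -0.105 and 0.105 m and z of beaker in the frame of mat between 0.001 and 0.009 m and angle between beaker's own z axis and vertical below 0.06 rad and linear speed of beaker below 0.02 m/s and contact force between the fingers and beaker below 0.1 N and value of joint lever below 0.1 rad), for 0.3 s.
3. the lever is pulled to the end of its stroke (value of joint lever above 1.14 rad), for 0.1 s.
At the end, for the whole second after the job is handed in: All four vials lie at rest in the bin's tub, below 100 mm height; the lever is back at rest (below 0.06 rad); the beaker stands upright (within 0.06 rad) and at rest with its underside on the mat, its centre on the mat at least 15 mm in from the edges (x of beaker in the frame of mat between -0.075 and 0.075 m and y of beaker in the frame of mat between -0.105 and 0.105 m and z of beaker in the frame of mat between 0.001 and 0.009 m and angle between beaker's own z axis and vertical below 0.06 rad and linear speed of beaker below 0.02 m/s and x of vial1_mid in the frame of bin between -0.105 and 0.105 m and y of vial1_mid in the frame of bin between -0.095 and 0.095 m and z of each of vial1_mid, vial2_mid, vial3_mid, vial4_mid in the frame of bin below 0.1 m and linear speed of each of vial1, vial2, vial3, vial4 below 0.05 m/s and x of vial2_mid in the frame of bin between -0.105 and 0.105 m and y of vial2_mid in the frame of bin between -0.095 and 0.095 m and x of vial3_mid in the frame of bin between -0.105 and 0.105 m and y of vial3_mid in the frame of bin between -0.095 and 0.095 m and x of vial4_mid in the frame of bin between -0.105 and 0.105 m and y of vial4_mid in the frame of bin between -0.095 and 0.095 m and value of joint lever below 0.06 rad); the robot touches nothing.
It fails at once if the lever snaps back: it returns faster than 2.5 rad/s (velocity of joint lever below -2.5 rad/s).
It fails at once if the beaker is set down hard: more than 35 N between it and the mat (contact force between beaker and mat above 35 N).
It fails at once if the beaker is dropped: it moves faster than 0.4 m/s with no finger on it (linear speed of beaker above 0.4 m/s and contact force between the fingers and beaker below 0.1 N).
It fails at once if a vial is spilled beside the bin ((height (world z) of vial1_mid below 0.06 m and distance between vial1_mid and beaker_mid above 0.08 m and (x of vial1_mid in the frame of bin above 0.115 m or y of vial1_mid in the frame of bin above 0.105 m or x of vial1_mid in the frame of bin below -0.115 m or y of vial1_mid in the frame of bin below -0.105 m)) or (height (world z) of vial2_mid below 0.06 m and distance between vial2_mid and beaker_mid above 0.08 m and (x of vial2_mid in the frame of bin above 0.115 m or y of vial2_mid in the frame of bin above 0.105 m or x of vial2_mid in the frame of bin below -0.115 m or y of vial2_mid in the frame of bin below -0.105 m)) or (height (world z) of vial3_mid below 0.06 m and distance between vial3_mid and beaker_mid above 0.08 m and (x of vial3_mid in the frame of bin above 0.115 m or y of vial3_mid in the frame of bin above 0.105 m or x of vial3_mid in the frame of bin below -0.115 m or y of vial3_mid in the frame of bin below -0.105 m)) or (height (world z) of vial4_mid below 0.06 m and distance between vial4_mid and beaker_mid above 0.08 m and (x of vial4_mid in the frame of bin above 0.115 m or y of vial4_mid in the frame of bin above 0.105 m or x of vial4_mid in the frame of bin below -0.115 m or y of vial4_mid in the frame of bin below -0.105 m))).
It fails at once if another thing on the bench is moved by more than 30 mm (distance of any of clean_beaker, cap_tub, solvent_bottle, wash_bottle, tip_box from where it was at the start of the episode above 0.03 m).
It also fails if it takes over 72 s, if anything falls off the work surface, if the arm or the gripper's body presses on something with over 40 N, if the wrist force passes 120 N, or if a joint passes its speed limit or range.

## Working session

There is one attempt and no reset: what is moved stays moved. The work goes in short steps, Python scripts to look and compute and a shell command to move; the robot and the scene stay as the last step left them, time stands still between calls to the robot, and variables do not carry over. Pictures are saved under pics/ and viewed, at most 11 in all, crops included, and the job is handed in when it is done.

```bash
mkdir -p pics; ls; cat > h.py <<'E'
import numpy as np, cv2
from cell import observe, optics, workorder, models
from scipy.spatial.transform import Rotation as R
def rot(f):
    r=np.array(f["rotation"],float)
    return r if r.shape==(3,3) else R.from_quat(r,scalar_first=True).as_matrix()
def cloud(f):
    z=f["range_z"].astype(float);K=np.array(f["camera_matrix"])
    v,u=np.mgrid[:z.shape[0],:z.shape[1]]
    p=np.stack([(u-K[0,2])/K[0,0]*z,(v-K[1,2])/K[1,1]*z,z],-1)
    w=p@rot(f).T+np.array(f["xyz"]); w[z<=0]=np.nan
    return w
E
python3 - <<'E'
from h import *
print(observe())
for n in("top","side"):
    f=optics.grab_frame(n);cv2.imwrite(f"pics/{n}0.png",f["image"][...,::-1])
    print(n,f["xyz"],f["rotation"]);w=cloud(f);np.save(n+"0.npy",w)
    for q in("beaker","lever_grip","bin","mat","clean_beaker","cap_tub","solvent_bottle","wash_bottle","tip_box","vial1"):
        for d in models.look_for(q,f)[:4]:
            c,r=np.round(d["location"]).astype(int);print(q,c,r,round(d["conf"],2),np.round(w[r,c]))
E
```

```text
pics
{'time': 0.0, 'q': array([ 1.10880226,  0.53715508, -0.00449922,  1.53888322,  0.00267265,
        1.06727411, -0.07120093]), 'dq': array([-0.0004136 , -0.00077692,  0.00046633, -0.00032196, -0.00048844,
       -0.00059058,  0.0002074 ]), 'effort': array([ 3.74091678e-04, -5.83396840e+01,  1.04828596e+00, -2.59103036e+01,
        1.22231626e-02,  9.46426706e-03, -6.92213263e-06]), 'tool_pos': array([ 250.35714351, -599.16938202,  230.41577026]), 'eef_rot': array([-8.21208332e-04,  9.80466288e-01,  1.96685340e-01, -2.45487215e-04]), 'ft_force': array([ 0.94948334,  0.32211575, -0.53070588]), 'wrist_torque': array([-0.00114841,  0.02941066, -0.06325635]), 'finger_force': 0.0, 'width': 85.16268851813743}
top [ 409.93113863   43.49625731 1297.59954624] [-0.02365286  0.70917756 -0.70354887  0.0390733 ]
beaker 296 236 0.82 [389.  81.   2.]
beaker 308 191 0.65 [544.  41.   8.]
beaker 278 208 0.61 [482. 141.  47.]
beaker 326 224 0.61 [431. -22.   3.]
lever_grip 404 196 0.84 [ 518. -258.  139.]
bin 403 199 0.74 [ 508. -254.  141.]
bin 282 204 0.34 [499. 131.   1.]
mat 227 208 0.9 [483. 319.   3.]
clean_beaker 202 204 0.78 [496. 403.  11.]
cap_tub 288 168 0.65 [617. 109.  50.]
solvent_bottle 167 188 0.83 [535. 474. 144.]
solvent_bottle 448 244 0.56 [ 367. -426.   51.]
tip_box 448 242 0.77 [ 373. -428.   47.]
side [ -39.32390666  840.48741576 1320.82829252] [ 0.09778248 -0.28393228  0.89516125 -0.32940459]
beaker 311 229 0.96 [507.  53.  82.]
beaker 344 235 0.94 [411.  11.  79.]
beaker 301 255 0.93 [471. 156.  90.]
beaker 335 258 0.93 [408.  61.  15.]
lever_grip 361 157 0.6 [ 524. -266.  135.]
bin 363 169 0.85 [ 486. -216.  139.]
mat 267 307 0.86 [478. 318.   8.]
clean_beaker 251 314 0.56 [495. 369.  25.]
cap_tub 272 238 0.75 [602. 132.  47.]
solvent_bottle 203 334 0.9 [512. 524. 137.]
solvent_bottle 363 165 0.21 [ 495. -231.  141.]
wash_bottle 252 363 0.9 [368. 506. 117.]
tip_box 421 171 0.9 [ 350. -401.   57.]
```

View pics/top0.png

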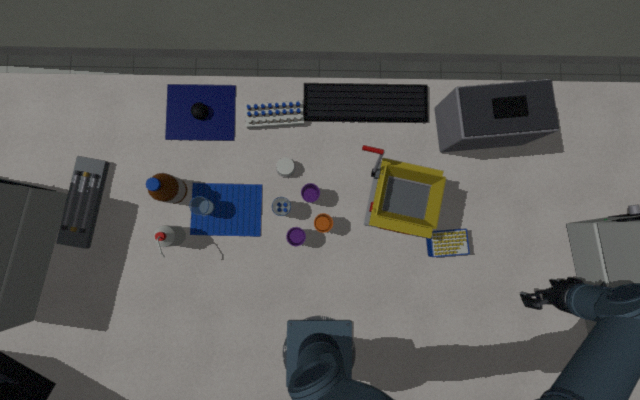

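View pics/side0.png

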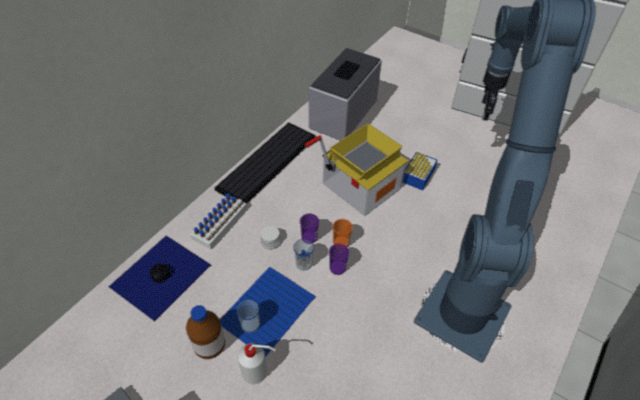

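Candidates for the beaker in the top view: glass (281,206) with blue caps inside, purple (311,192), purple (296,236) and orange (323,223). The clear one holding vials at (281,206), side (303,255), fits the description. The mat is the ribbed one at (227,209), not the mouse pad at (200,112). The lever's red grip is at (373,150). I'll confirm the beaker in a crop and measure.

```bash
python3 - <<'E'
from h import *
a=cv2.imread("pics/top0.png")[140:260,180:460];s=cv2.imread("pics/side0.png")[120:340,230:430]
a=cv2.resize(a,(784,336),interpolation=cv2.INTER_CUBIC)
s=cv2.resize(s[90:170,30:130],(320,256),interpolation=cv2.INTER_CUBIC)
c=np.zeros((592,784,3),np.uint8);c[:336]=a;c[336:,:320]=s;cv2.imwrite("pics/crop0.png",c)
im=cv2.imread("pics/top0.png");w=np.load("top0.npy");ws=np.load("side0.npy");ims=cv2.imread("pics/side0.png")
hsv=cv2.cvtColor(im,cv2.COLOR_BGR2HSV);hs=cv2.cvtColor(ims,cv2.COLOR_BGR2HSV)
def seg(W,H,lo,hi,zl,zh,box):
    m=(cv2.inRange(H,lo,hi)>0)&(W[...,2]>zl)&(W[...,2]<zh)&(W[...,0]>box[0])&(W[...,0]<box[1])&(W[...,1]>box[2])&(W[...,1]<box[3])
    return W[m]
# yellow hopper rim
for n,W,H in(("top",w,hsv),("side",ws,hs)):
    y=seg(W,H,(20,80,60),(35,255,255),120,260,(350,700,-450,-100))
    for zl,zh in((135,150),(175,215)):
        p=y[(y[:,2]>zl)&(y[:,2]<zh)]
        if len(p)>9: print(n,"yellow",zl,len(p),cv2.minAreaRect(p[:,:2].astype(np.float32)),np.median(p[:,2]))
    r=np.vstack([seg(W,H,(0,120,60),(8,255,255),180,300,(400,750,-400,0)),seg(W,H,(170,120,60),(180,255,255),180,300,(400,750,-400,0))])
    print("red",len(r),r.mean(0) if len(r) else 0,r.max(0) if len(r) else 0, r.min(0) if len(r) else 0)
    b=seg(W,H,(100,120,60),(115,255,255),-10,20,(350,650,150,470)); print("mat",cv2.minAreaRect(b[:,:2].astype(np.float32)))
    g=seg(W,H,(0,0,40),(180,60,255),125,150,(400,620,-350,-150));print("grey",len(g),np.median(g,0))
    for nm,bx in(("beaker",(420,520,95,190)),("clean",(430,560,320,420)),("pA",(500,580,10,95)),("orange",(390,490,-50,40)),("pB",(350,430,35,130)),("cap",(570,660,70,160)),("solv",(450,620,420,560)),("tip",(300,440,-500,-330))):
        p=W[(W[...,2]>15)&(W[...,2]<260)&(W[...,0]>bx[0])&(W[...,0]<bx[1])&(W[...,1]>bx[2])&(W[...,1]<bx[3])]
        if len(p)>5: print(nm,len(p),np.round(p.min(0)),np.round(p.max(0)),np.round(cv2.minEnclosingCircle(p[:,:2].astype(np.float32))[0]))
E
```

```text
top yellow 135 1383 ((513.3137817382812, -263.79315185546875), (196.1770782470703, 215.66195678710938), 78.24032592773438) 143.66701687169348
top yellow 175 857 ((513.9369506835938, -264.8083190917969), (187.99026489257812, 161.30747985839844), 78.23835754394531) 188.16058900189773
red 91 [ 640.90599564 -142.63647883  243.78064487] [ 650.8683133  -112.2612769   249.14610555] [ 630.96869688 -171.86857302  237.7715434 ]
mat ((479.29608154296875, 323.2447509765625), (241.14503479003906, 177.2446746826172), 89.340576171875)
grey 1499 [ 515.11095128 -263.59710151  137.95106253]
beaker 212 [457.  99.  18.] [515. 157.  96.] [486. 128.]
clean 293 [456. 358.  15.] [516. 420. 100.] [487. 389.]
pA 134 [502.  10.  15.] [562.  64.  97.] [532.  35.]
orange 144 [404. -37.  15.] [465.  21.  97.] [435.  -8.]
pB 145 [362.  50.  18.] [419. 110.  95.] [390.  80.]
cap 301 [594.  87.  15.] [655. 152.  53.] [625. 120.]
solv 944 [483. 421.  15.] [586. 539. 196.] [533. 472.]
tip 1098 [ 325. -496.   15.] [ 440. -330.  196.] [ 388. -413.]
side yellow 135 1078 ((508.0334777832031, -263.58013916015625), (201.530
[... 256 characters left out ...]
5745] [ 652.86209775 -113.80350498  249.94277862] [ 626.23744499 -168.47090635  228.522791  ]
mat ((476.2962341308594, 321.0745849609375), (239.17185974121094, 180.74131774902344), 89.42977905273438)
grey 748 [ 519.54047785 -268.74476183  136.46066772]
beaker 493 [452.  95.  15.] [516. 160.  96.] [481. 125.]
clean 572 [453. 357.  15.] [516. 419. 101.] [483. 386.]
pA 355 [500.  10.  17.] [562.  67.  96.] [530.  37.]
orange 431 [401. -40.  16.] [464.  24.  94.] [431.  -8.]
pB 491 [357.  46.  16.] [418. 113.  96.] [388.  81.]
cap 340 [589.  90.  15.] [654. 158.  53.] [624. 122.]
solv 1495 [494. 458.  15.] [581. 547. 196.] [539. 502.]
tip 858 [ 320. -499.   15.] [ 440. -330.  197.] [ 386. -416.]
```

View pics/crop0.png

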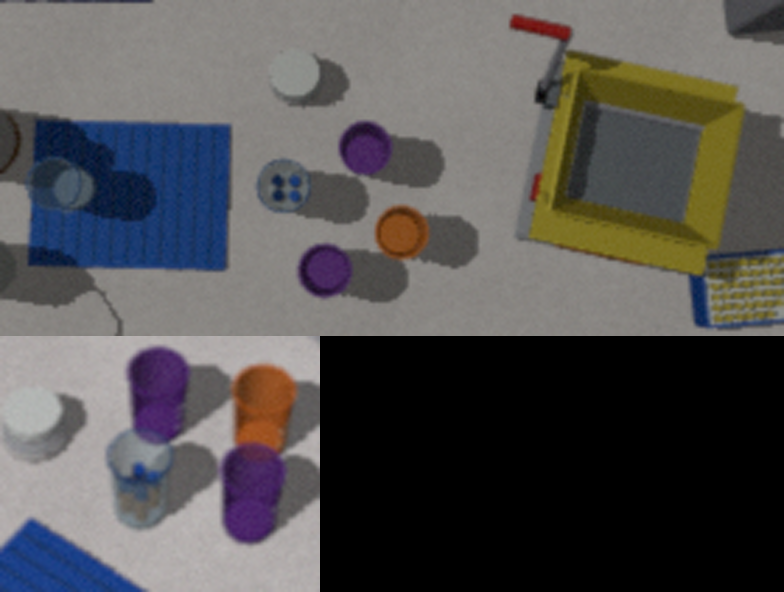

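The crop shows the clear beaker with four blue caps at top (281,206), confirming it. The purple and orange ones are empty decoys. Next I'll work out the approach.

```bash
cat >> h.py <<'E'
def tool(az,t):
    """tool rotation: body leans t deg from vertical towards azimuth az (deg); y horizontal"""
    a,t=np.radians([az,t]);d=np.array([np.cos(a),np.sin(a),0])
    z=-np.sin(t)*d-np.cos(t)*np.array([0,0,1.]);y=np.array([np.sin(a),-np.cos(a),0])
    return np.stack([np.cross(y,z),y,z],1)
def rows(*targets,base=None):
    """targets (pos of TCP, Rmat): print rows from present (or base) pose"""
    s=observe();P,Q=(s["tool_pos"],R.from_quat(s["eef_rot"],scalar_first=True).as_matrix()) if base is None else base
    for p,r in targets:
        sh=Q.T@(np.asarray(p)-P)/250;tu=R.from_matrix(Q.T@r).as_rotvec()/(2*np.pi)
        print(np.round(np.r_[sh,tu],4).tolist(),"dist",round(np.linalg.norm(sh)*250),"deg",round(np.linalg.norm(tu)*360))
def st():
    s=observe();Q=R.from_quat(s["eef_rot"],scalar_first=True).as_matrix()
    print(round(s["time"],2),np.round(s["tool_pos"],1),"z",np.round(Q[:,2],3),"y",np.round(Q[:,1],3),"q",np.round(s["q"],2),"F",np.round(s["ft_force"],1),round(s["width"],1),round(s["finger_force"],1))
B=np.array([484,127,58.])
def grasp(c,az,t,back=0,deep=22):
    r=tool(az,t);return c+r[:,2]*(deep-back),r
E
python3 - <<'E'
from h import *
T0=tool(-67,0)
p,r=grasp(B,60,42,back=150)
print(p)
rows(([250,-600,380],tool(60,0)),([450,-100,400],tool(60,0)),(p+[0,0,60],tool(60,30)),(p,r))
E
```

```text
[526.82435881 201.17396526 153.12253766]
[-0.0025, 0.0001, -0.5949, -0.0, 0.0, -0.1037] dist 149 deg 37
[1.5067, -1.5368, -0.6749, -0.0, 0.0, -0.1037] dist 564 deg 37
[2.2548, -2.5299, 0.0726, -0.0271, -0.0803, -0.1013] dist 847 deg 48
[2.2548, -2.5299, 0.3126, -0.038, -0.1124, -0.0989] dist 851 deg 56
```

```bash
python3 -m jog '[[0,0,-0.2,0,0,-0.02],[0,0,-0.4,0,0,-0.04],[0,0,-0.595,0,0,-0.06],[0.3,-0.3,-0.65,0,0,-0.08],[0.5,-0.5,-0.675,0,0,-0.104],[0.65,-0.65,-0.675,0,0,-0.104],[0.8,-0.8,-0.675,0,0,-0.104],[0.95,-1,-0.675,0,0,-0.104],[0.95,-1,-0.675,0,0,-0.104],[0.95,-1,-0.675,0,0,-0.104],[0.95,-1,-0.675,0,0,-0.104]]' 0.75 40; python3 - <<'E'
from h import *
st()
p,r=grasp(B,60,42,back=150)
rows(([450,-50,400],tool(60,0)),(p+[0,0,100],tool(60,20)),(p,r))
E
```

```text
time: 2.2
tool_pos: [376.1, -271.2, 400.9]
eef_rot: [0.0, 0.863, 0.505, 0.001]
ft_force: [0.2, -0.3, 0.4]
width: 74.8
finger_force: 0.0
2.2 [ 376.1 -271.2  400.9] z [ 0.002  0.001 -1.   ] y [ 0.872 -0.489  0.001] q [ 0.85  0.08 -0.34  1.76  0.02  1.31 -0.01] F [ 0.2 -0.3  0.4] 74.8 0.0
[0.9164, -0.1751, 0.0048, 0.0002, -0.0003, 0.002] dist 233 deg 1
[1.9421, -0.3995, 0.5937, 0.0005, -0.0558, 0.0019] dist 517 deg 20
[1.9414, -0.4, 0.9937, 0.0009, -0.1169, 0.0018] dist 554 deg 42
```

```bash
python3 -m jog '[[0.2,-0.04,0.02,0,-0.006,0],[0.4,-0.08,0.05,0,-0.015,0],[0.6,-0.12,0.08,0,-0.025,0],[0.8,-0.16,0.13,0,-0.035,0],[1,-0.2,0.2,0,-0.045,0.001],[1,-0.2,0.2,0,-0.0558,0.002],[1,-0.2,0.2,0,-0.0558,0.002]]'; python3 - <<'E'
from h import *
st()
p,r=grasp(B,60,42,back=150)
rows((p+[0,0,60],tool(60,35)),(p,r))
E
```

```text
time: 2.9
tool_pos: [455.1, -32.1, 348.6]
eef_rot: [0.087, 0.853, 0.491, -0.152]
ft_force: [0.4, 0.5, -0.5]
width: 75.2
finger_force: 0.0
2.9 [455.1 -32.1 348.6] z [-0.174 -0.297 -0.939] y [ 0.865 -0.502 -0.001] q [ 0.31  0.27 -0.63  1.74  0.39  1.47 -0.95] F [ 0.4  0.5 -0.5] 75.2 0.0
[1.0794, -0.2201, 0.182, -0.0004, -0.0414, -0.0003] dist 279 deg 15
[1.162, -0.2198, 0.4074, -0.0004, -0.0608, -0.0003] dist 313 deg 22
```

```bash
python3 -m jog '[[0.2,-0.04,0.02,0,-0.007,0],[0.4,-0.08,0.05,0,-0.014,0],[0.6,-0.13,0.1,0,-0.02,0],[0.8,-0.17,0.15,0,-0.03,0],[1,-0.22,0.2,0,-0.045,0],[1,-0.22,0.3,0,-0.0608,0],[1,-0.22,0.3,0,-0.0608,0],[1,-0.22,0.3,0,-0.0608,0]]'; python3 - <<'E'
from h import *
st()
rows(grasp(B,60,42,back=150),grasp(B,60,42,back=60),grasp(B,60,42))
f=optics.grab_frame("wrist");cv2.imwrite("pics/w1.png",f["image"][...,::-1])
for d in models.look_for("beaker",f)[:5]:print(d)
print(f["xyz"],f["rotation"],f["camera_matrix"])
E
```

```text
time: 3.7
tool_pos: [514.4, 170.2, 193.5]
eef_rot: [0.178, 0.812, 0.462, -0.311]
ft_force: [-0.5, 0.0, 0.9]
width: 75.0
finger_force: 0.0
3.7 [514.4 170.2 193.5] z [-0.34  -0.576 -0.743] y [ 0.86  -0.511  0.002] q [-0.26  0.87 -0.56  1.37  0.58  1.77 -1.45] F [-0.5  0.   0.9] 75.0 0.0
[0.206, -0.0207, 0.0319, -0.0011, -0.0, -0.0017] dist 52 deg 1
[0.206, -0.0183, 0.3919, -0.0011, -0.0, -0.0017] dist 111 deg 1
[0.206, -0.0167, 0.6319, -0.0011, -0.0, -0.0017] dist 166 deg 1
{'location': [342.1, 211.8], 'conf': 0.98}
{'location': [268.5, 192.8], 'conf': 0.91}
{'location': [320.4, 135.8], 'conf': 0.65}
{'location': [401.6, 172.4], 'conf': 0.58}
[593.68800429 302.22158997 247.8110482 ] [ 0.47984695  0.83644705 -0.23020909 -0.13079373] [[309.70691629   0.         323.57285961]
 [  0.         309.70691629 204.42730908]
 [  0.           0.           1.        ]]
```

View pics/w1.png

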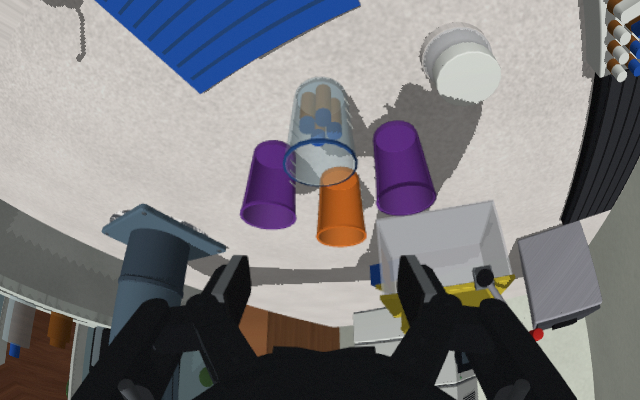

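The wrist view (upside-down) shows the clear beaker with its blue rim at (320,162), centred between the fingers. The decoys are beyond it: orange (342,210), purple (270,190) and (404,170). I'll shift, then advance.

```bash
python3 -m jog '[[0.1,-0.01,0.02,0,0,0],[0.206,-0.02,0.03,-0.001,0,-0.0017],[0.206,-0.02,0.13,-0.001,0,-0.0017],[0.206,-0.019,0.23,-0.001,0,-0.0017],[0.206,-0.018,0.31,-0.001,0,-0.0017],[0.206,-0.018,0.31,-0.001,0,-0.0017]]'; python3 - <<'E'
from h import *
st()
rows(grasp(B,60,42,back=40),grasp(B,60,42))
f=optics.grab_frame("wrist")
# blue rim fit: fisheye rays -> plane z=90
K=np.array(f["camera_matrix"]);h=cv2.cvtColor(f["image"],cv2.COLOR_RGB2HSV)
m=cv2.inRange(h,(100,60,40),(125,255,255));m[:60]=0
v,u=np.nonzero(m);x=(u-K[0,2])/K[0,0];y=(v-K[1,2])/K[1,1];t=np.hypot(x,y)
ray=np.stack([np.sin(t)*x/t,np.sin(t)*y/t,np.cos(t)],1)@rot(f).T;C=np.array(f["xyz"])
P=C+ray*((88-C[2])/ray[:,2])[:,None]
k=np.hypot(P[:,0]-484,P[:,1]-127)<55;P=P[k];print(len(P))
q=np.c_[2*P[:,:2],np.ones(len(P))]
w=np.ones(len(P))
for _ in range(20):
    s=np.linalg.lstsq(q*w[:,None],(P[:,:2]**2).sum(1)*w,rcond=None)[0];r=np.sqrt(s[2]+s[0]**2+s[1]**2)
    w=1/(1+(np.hypot(P[:,0]-s[0],P[:,1]-s[1])-r)**2)
print(s[:2],r)
cv2.imwrite("pics/w2.png",f["image"][...,::-1])
E
```

```text
time: 4.4
tool_pos: [504.0, 158.8, 103.4]
eef_rot: [0.18, 0.809, 0.466, -0.31]
ft_force: [-0.1, -1.0, 1.1]
width: 75.0
finger_force: 0.0
4.4 [504.  158.8 103.4] z [-0.334 -0.579 -0.744] y [ 0.865 -0.502  0.002] q [-0.26  0.96 -0.54  1.44  0.62  1.63 -1.51] F [-0.1 -1.   1.1] 75.0 0.0
[0.0099, -0.0059, 0.1634, 0.0001, -0.0001, -0.0005] dist 41 deg 0
[0.0098, -0.006, 0.3234, 0.0001, -0.0001, -0.0005] dist 81 deg 0
681
[484.84439737 124.67108662] 31.504357687177684
```

```bash
python3 -m jog '[[0.007,0,0.08,0,0,0],[0.007,0,0.16,0,0,0],[0.007,0,0.22,0,0,0],[0.007,0,0.28,0,0,0],[0.007,0,0.326,0,0,0],[0.007,0,0.326,0,0,0],[0.007,0,0.326,0,0,0]]' && python3 -m jog '[[0,0,0,0,0,0],[0,0,0,0,0,0],[0,0,0,0,0,0],[0,0,0,0,0,0],[0,0,0,0,0,0],[0,0,0,0,0,0],[0,0,0,0,0,0],[0,0,0,0,0,0]]' -1 45; python3 - <<'E'
from h import *
st()
f=optics.grab_frame("wrist")
cv2.imwrite("pics/w3.png",f["image"][...,::-1])
E
```

```text
time: 5.15
tool_pos: [477.0, 116.7, 40.0]
eef_rot: [0.179, 0.808, 0.468, -0.31]
ft_force: [-0.4, 0.5, -0.4]
width: 74.7
finger_force: 0.0
time: 5.95
tool_pos: [477.6, 116.9, 40.6]
eef_rot: [0.18, 0.808, 0.468, -0.309]
ft_force: [1.8, 0.5, 5.3]
width: 58.6
finger_force: 47.2
5.95 [477.6 116.9  40.6] z [-0.332 -0.58  -0.744] y [ 0.867 -0.498  0.001] q [-0.22  1.   -0.52  1.57  0.67  1.49 -1.55] F [1.8 0.5 5.3] 58.6 47.2
```

View pics/w3.png

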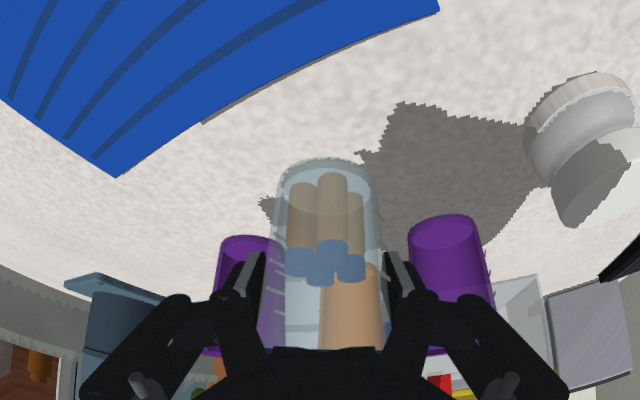

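The beaker with its four vials is gripped between the pads at (255,270) and (395,270), width 58.6. I'll lift it and carry it upright.

```bash
python3 - <<'E'
from h import *
def g(c,az,t): r=tool(az,t);return np.array(c)+22*r[:,2],r
rows(g([485,128,100],60,42),g([485,128,270],60,42),g([485,100,300],60,42),g([480,-20,320],57,42))
E
```

```text
[-0.1192, 0.0036, -0.1246, 0.0004, -0.0002, 0.0002] dist 43 deg 0
[-0.5734, 0.0043, -0.6306, 0.0004, -0.0002, 0.0002] dist 213 deg 0
[-0.7258, 0.0602, -0.655, 0.0004, -0.0002, 0.0002] dist 245 deg 0
[-1.0962, 0.2789, -0.4298, 0.0059, -0.0003, 0.0064] dist 303 deg 3
```

```bash
python3 -m jog '[[-0.03,0,-0.032,0,0,0],[-0.07,0,-0.075,0,0,0],[-0.12,0,-0.13,0,0,0],[-0.2,0,-0.22,0,0,0],[-0.3,0,-0.33,0,0,0],[-0.4,0,-0.44,0,0,0],[-0.5,0,-0.55,0,0,0],[-0.573,0,-0.63,0,0,0],[-0.65,0.03,-0.65,0,0,0],[-0.726,0.06,-0.655,0,0,0],[-0.85,0.13,-0.58,0,0,0],[-0.98,0.2,-0.5,0.003,0,0.003],[-1,0.22,-0.48,0.004,0,0.004],[-1,0.22,-0.48,0.004,0,0.004]]'; python3 - <<'E'
from h import *
st()
def g(c,az,t): r=tool(az,t);return np.array(c)+22*r[:,2],r
d=np.array([np.cos(np.radians(40)),np.sin(np.radians(40)),0]);H=np.array([513,-264,0])
rows(g([480,-80,320],52,42),g([500,-160,310],45,40),g(H+35*d+[0,0,300],40,40))
E
```

```text
time: 7.4
tool_pos: [471.3, -6.2, 296.2]
eef_rot: [0.173, 0.817, 0.451, -0.315]
ft_force: [-0.4, 0.5, -2.4]
width: 58.6
finger_force: 48.7
7.4 [471.3  -6.2 296.2] z [-0.359 -0.567 -0.742] y [ 0.846 -0.533 -0.002] q [ 0.02  0.57 -0.56  1.62  0.59  1.75 -1.25] F [-0.4  0.5 -2.4] 58.6 48.7
[-0.2351, 0.1811, 0.1718, 0.0105, 0.0003, 0.0121] dist 86 deg 6
[-0.3738, 0.413, 0.3533, 0.0231, 0.0059, 0.0269] dist 165 deg 13
[-0.4879, 0.7169, 0.5097, 0.0322, 0.0059, 0.0374] dist 251 deg 18
```

```bash
python3 -m jog '[[-0.08,0.06,0.06,0.003,0,0.004],[-0.16,0.12,0.12,0.007,0,0.008],[-0.235,0.18,0.17,0.01,0,0.012],[-0.285,0.26,0.23,0.015,0.003,0.017],[-0.33,0.34,0.29,0.019,0.004,0.022],[-0.374,0.413,0.353,0.023,0.006,0.027],[-0.41,0.51,0.4,0.026,0.006,0.03],[-0.45,0.61,0.46,0.029,0.006,0.034],[-0.488,0.717,0.51,0.032,0.006,0.037],[-0.488,0.717,0.51,0.032,0.006,0.037],[-0.488,0.717,0.51,0.032,0.006,0.037]]'; python3 - <<'E'
from h import *
st()
def g(c,az,t): r=tool(az,t);return np.array(c)+22*r[:,2],r
d=np.array([np.cos(np.radians(40)),np.sin(np.radians(40)),0]);H=np.array([513,-264,0])
for z,t in((295,30),(290,10),(285,-10),(280,-30),(275,-48)): rows(g(H+35*d+[0,0,z],40,t))
E
```

```text
time: 8.5
tool_pos: [530.8, -245.9, 281.4]
eef_rot: [0.116, 0.882, 0.326, -0.32]
ft_force: [1.2, 0.9, -2.7]
width: 58.8
finger_force: 48.9
8.5 [ 530.8 -245.9  281.4] z [-0.49  -0.413 -0.768] y [ 0.649 -0.76  -0.005] q [ 0.33  0.69 -0.39  1.38  0.65  1.71 -1.02] F [ 1.2  0.9 -2.7] 58.8 48.9
[0.01, 0.0098, 0.02, 0.0002, 0.0274, 0.0015] dist 6 deg 10
[0.0515, 0.0102, 0.025, -0.0001, 0.0829, 0.0016] dist 15 deg 30
[0.0878, 0.0105, 0.0208, -0.0004, 0.1385, 0.0016] dist 23 deg 50
[0.116, 0.0108, 0.0097, -0.0006, 0.194, 0.0015] dist 29 deg 70
[0.1341, 0.011, -0.002, -0.0009, 0.244, 0.0015] dist 34 deg 88
```

```bash
python3 -m jog '[[0.005,0.005,0.01,0,0.013,0.001],[0.01,0.01,0.02,0,0.027,0.0015],[0.024,0.01,0.022,0,0.045,0.0015],[0.038,0.01,0.024,0,0.064,0.0015],[0.052,0.01,0.025,0,0.083,0.0015],[0.063,0.01,0.024,0,0.1,0.0015],[0.075,0.01,0.023,0,0.12,0.0015],[0.088,0.01,0.021,0,0.138,0.0015],[0.098,0.01,0.017,0,0.157,0.0015],[0.107,0.01,0.013,0,0.176,0.0015],[0.116,0.01,0.01,0,0.194,0.0015],[0.124,0.011,0.005,0,0.21,0.0015],[0.13,0.011,0,0,0.227,0.0015],[0.134,0.011,-0.002,0,0.244,0.0015],[0.134,0.011,-0.002,0,0.244,0.0015],[0.134,0.011,-0.002,0,0.244,0.0015]]'; python3 - <<'E'
from h import *
st()
def g(c,az,t): r=tool(az,t);return np.array(c)+22*r[:,2],r
d=np.array([np.cos(np.radians(40)),np.sin(np.radians(40)),0]);H=np.array([513,-264,0])
for z,t in((250,-50),(250,-60),(250,-70),(250,-83)): rows(g(H+35*d+[0,0,z],40,t))
f=optics.grab_frame("side")
cv2.imwrite("pics/s2.png",cv2.resize(f["image"][60:300,220:540,::-1],(800,600),interpolation=cv2.INTER_CUBIC))
E
```

```text
time: 10.1
tool_pos: [552.3, -230.4, 261.5]
eef_rot: [-0.141, 0.859, 0.312, 0.381]
ft_force: [1.1, 0.2, -2.0]
width: 58.8
finger_force: 49.1
10.1 [ 552.3 -230.4  261.5] z [ 0.566  0.48  -0.67 ] y [ 0.644 -0.765 -0.004] q [ 1.49  0.68 -1.03  1.87 -0.38  0.69  0.05] F [ 1.1  0.2 -2. ] 58.8 49.1
[-0.0756, 0.0023, 0.0692, -0.0006, 0.0058, -0.0003] dist 26 deg 2
[-0.0604, 0.0023, 0.0673, -0.0006, 0.0335, -0.0004] dist 23 deg 12
[-0.0457, 0.0022, 0.0628, -0.0006, 0.0613, -0.0004] dist 19 deg 22
[-0.0282, 0.0021, 0.0533, -0.0005, 0.0974, -0.0005] dist 15 deg 35
```

View pics/s2.png

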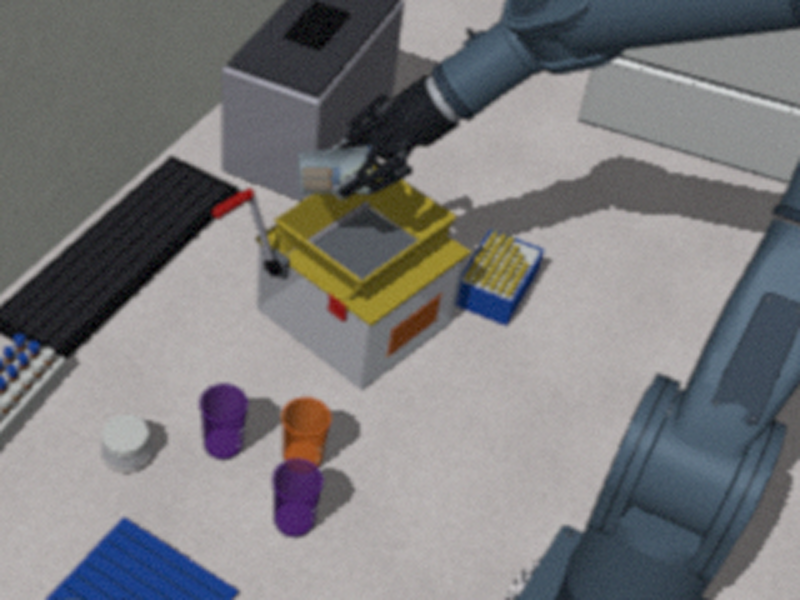

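The beaker is level above the hopper in the side crop, at (335,175), with the vials still at its base (318,180). I'll tip on gradually.

```bash
python3 -m jog '[[-0.04,0.002,0.035,0,0.003,0],[-0.075,0.002,0.069,0,0.006,0],[-0.07,0.002,0.068,0,0.015,0],[-0.065,0.002,0.068,0,0.025,0],[-0.06,0.002,0.067,0,0.0335,0],[-0.053,0.002,0.065,0,0.047,0],[-0.046,0.002,0.063,0,0.061,0],[-0.046,0.002,0.063,0,0.061,0],[-0.046,0.002,0.063,0,0.061,0]]'; python3 - <<'E'
from h import *
st()
def g(c,az,t): r=tool(az,t);return np.array(c)+22*r[:,2],r
d=np.array([np.cos(np.radians(40)),np.sin(np.radians(40)),0]);H=np.array([513,-264,0])
for z,t in((250,-76),(250,-83),(250,-88)): rows(g(H+35*d+[0,0,z],40,t))
E
```

```text
time: 11.05
tool_pos: [556.7, -228.9, 243.0]
eef_rot: [-0.197, 0.771, 0.281, 0.537]
ft_force: [-0.8, 0.8, -2.1]
width: 58.3
finger_force: 49.1
11.05 [ 556.7 -228.9  243. ] z [ 0.718  0.605 -0.345] y [ 0.644 -0.765 -0.002] q [ 1.67  1.08 -1.18  1.91 -0.47  0.61  0.35] F [-0.8  0.8 -2.1] 58.3 49.1
[0.0067, -0.0047, -0.0011, -0.0003, 0.0172, -0.0002] dist 2 deg 6
[0.0173, -0.0047, -0.003, -0.0003, 0.0366, -0.0002] dist 5 deg 13
[0.0247, -0.0047, -0.005, -0.0003, 0.0505, -0.0002] dist 6 deg 18
```

```bash
python3 -m jog '[[0.003,-0.004,0,0,0.009,0],[0.0067,-0.0047,-0.001,0,0.017,0],[0.012,-0.0047,-0.002,0,0.026,0],[0.017,-0.0047,-0.003,0,0.0366,0],[0.017,-0.0047,-0.003,0,0.0366,0],[0.017,-0.0047,-0.003,0,0.0366,0],[0.017,-0.0047,-0.003,0,0.0366,0]]'; python3 - <<'E'
from h import *
st()
f=optics.grab_frame("side")
cv2.imwrite("pics/s3.png",cv2.resize(f["image"][120:220,290:450,::-1],(800,500),interpolation=cv2.INTER_CUBIC))
for d in models.look_for("vial1",f)[:6]:print(d)
E
```

```text
time: 11.75
tool_pos: [556.2, -227.9, 248.0]
eef_rot: [-0.227, 0.704, 0.257, 0.622]
ft_force: [0.2, 0.1, -1.3]
width: 58.6
finger_force: 49.1
11.75 [ 556.2 -227.9  248. ] z [ 0.759  0.639 -0.122] y [ 0.644 -0.765  0.   ] q [ 1.72  1.3  -1.22  1.9  -0.52  0.65  0.52] F [ 0.2  0.1 -1.3] 58.6 49.1
{'location': [371.0, 157.1], 'conf': 0.59}
```

View pics/s3.png

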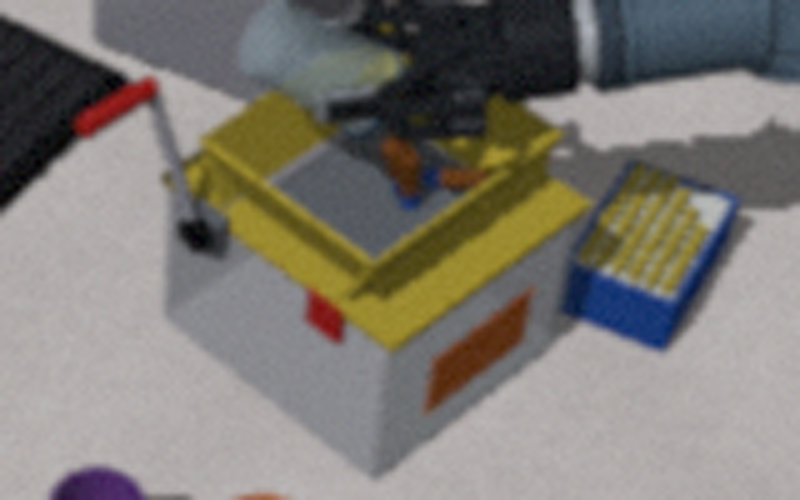

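Vials lie on the flap at about (405,170) in the crop, and the beaker looks empty. I'll tip a few degrees more to be sure, then lift and right it.

```bash
python3 -m jog '[[0.004,0,-0.001,0,0.008,0],[0.008,0,-0.002,0,0.015,0],[0.008,0,-0.002,0,0.015,0],[0.008,0,-0.002,0,0.015,0]]'; python3 - <<'E'
from h import *
st()
def g(c,az,t): r=tool(az,t);return np.array(c)+22*r[:,2],r
d=np.array([np.cos(np.radians(40)),np.sin(np.radians(40)),0]);H=np.array([513,-264,0])
for z,t in((310,-83),(310,-60),(310,-30),(310,0),(310,30)): rows(g(H+35*d+[0,0,z],40,t))
E
```

```text
time: 12.25
tool_pos: [555.6, -228.5, 249.1]
eef_rot: [-0.239, 0.674, 0.244, 0.655]
ft_force: [1.0, 0.4, -1.1]
width: 59.1
finger_force: 49.1
12.25 [ 555.6 -228.5  249.1] z [ 0.766  0.642 -0.027] y [ 0.643 -0.766 -0.002] q [ 1.74  1.38 -1.23  1.89 -0.55  0.68  0.59] F [ 1.   0.4 -1.1] 59.1 49.1
[0.2329, -0.0013, -0.0007, 0.0, -0.0152, -0.0004] dist 58 deg 5
[0.1993, -0.0013, -0.0109, -0.0001, -0.0791, -0.0004] dist 50 deg 28
[0.1663, -0.0012, -0.0423, -0.0002, -0.1624, -0.0003] dist 43 deg 58
[0.1533, -0.0011, -0.0859, -0.0002, -0.2458, -0.0003] dist 44 deg 88
[0.1639, -0.0012, -0.1302, -0.0003, -0.3291, -0.0002] dist 52 deg 118
```

```bash
python3 -m jog '[[0.08,0,0,0,-0.005,0],[0.16,0,0,0,-0.01,0],[0.233,0,0,0,-0.015,0],[0.222,0,-0.004,0,-0.036,0],[0.211,0,-0.007,0,-0.057,0],[0.2,0,-0.011,0,-0.079,0],[0.19,0,-0.02,0,-0.1,0],[0.18,0,-0.028,0,-0.12,0],[0.173,0,-0.035,0,-0.142,0],[0.166,0,-0.042,0,-0.162,0],[0.162,0,-0.053,0,-0.184,0],[0.159,0,-0.064,0,-0.205,0],[0.156,0,-0.075,0,-0.226,0],[0.153,0,-0.086,0,-0.246,0],[0.153,0,-0.086,0,-0.246,0],[0.153,0,-0.086,0,-0.246,0]]'; python3 - <<'E'
from h import *
st()
def g(c,az,t): r=tool(az,t);return np.array(c)+22*r[:,2],r
rows(g([540,-240,320],45,30),g([490,-100,320],55,42),g([480,20,320],60,42))
E
```

```text
time: 13.85
tool_pos: [540.0, -240.0, 287.7]
eef_rot: [-0.002, 0.939, 0.343, 0.001]
ft_force: [0.1, -0.8, -2.8]
width: 58.4
finger_force: 49.1
13.85 [ 540.  -240.   287.7] z [-0.     0.004 -1.   ] y [ 0.645 -0.764 -0.003] q [ 0.75  0.44 -0.56  1.61  0.24  1.16 -0.73] F [ 0.1 -0.8 -2.8] 58.4 49.1
[-0.0437, 0.0036, -0.053, -0.004, -0.0837, -0.0131] dist 17 deg 31
[0.1513, -0.5421, -0.0617, -0.0155, -0.1164, -0.0393] dist 142 deg 45
[0.4317, -0.9299, -0.0599, -0.0206, -0.1159, -0.0525] dist 257 deg 46
```

```bash
python3 -m jog '[[-0.015,0.001,-0.018,-0.001,-0.021,-0.003],[-0.03,0.002,-0.035,-0.002,-0.042,-0.007],[-0.04,0.003,-0.05,-0.003,-0.063,-0.01],[-0.04,0,-0.055,-0.004,-0.084,-0.013],[0,-0.12,-0.06,-0.006,-0.09,-0.018],[0.03,-0.2,-0.06,-0.008,-0.096,-0.023],[0.07,-0.31,-0.06,-0.01,-0.103,-0.028],[0.11,-0.42,-0.06,-0.013,-0.11,-0.034],[0.15,-0.54,-0.06,-0.0155,-0.116,-0.039],[0.22,-0.64,-0.06,-0.017,-0.116,-0.042],[0.29,-0.74,-0.06,-0.018,-0.116,-0.046],[0.36,-0.84,-0.06,-0.019,-0.116,-0.05],[0.432,-0.93,-0.06,-0.0206,-0.116,-0.0525],[0.432,-0.93,-0.06,-0.0206,-0.116,-0.0525],[0.432,-0.93,-0.06,-0.0206,-0.116,-0.0525]]'; python3 - <<'E'
from h import *
st()
def g(c,az,t): r=tool(az,t);return np.array(c)+22*r[:,2],r
rows(g([480,130,250],60,42),g([478,255,250],60,42))
f=optics.grab_frame("wrist");t=optics.grab_frame("top")
a=cv2.resize(f["image"][80:400,100:540,::-1],(440,320));b=cv2.resize(t["image"][140:250,350:460,::-1],(320,320),interpolation=cv2.INTER_CUBIC)
cv2.imwrite("pics/c3.png",np.hstack([a,b]))
E
```

```text
time: 15.35
tool_pos: [472.7, 4.5, 302.7]
eef_rot: [0.178, 0.809, 0.465, -0.312]
ft_force: [-1.0, -0.8, -1.4]
width: 59.0
finger_force: 49.1
15.35 [472.7   4.5 302.7] z [-0.34  -0.578 -0.742] y [ 0.863 -0.504 -0.003] q [ 0.    0.57 -0.57  1.61  0.59  1.76 -1.23] F [-1.  -0.8 -1.4] 59.0 49.1
[0.4743, -0.2269, -0.0556, -0.0009, 0.0003, -0.0003] dist 132 deg 0
[0.7921, -0.486, -0.3417, -0.0009, 0.0003, -0.0003] dist 248 deg 0
```

View pics/c3.png

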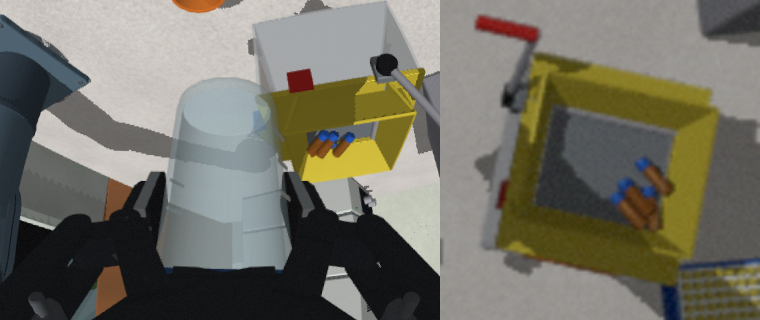

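The beaker is empty and all four blue-capped vials lie on the flap, around (635,190) in the right half. Now on to the mat.

```bash
python3 - <<'E'
from h import *
def g(c,az,t): r=tool(az,t);return np.array(c)+22*r[:,2],r
rows(g([480,100,280],52,42),g([479,200,200],45,42),g([479,245,160],40,42))
E
```

```text
[0.3195, -0.1784, -0.0774, 0.014, 0.0005, 0.0158] dist 94 deg 8
[0.7898, -0.391, -0.0712, 0.027, 0.0005, 0.0302] dist 221 deg 15
[1.0134, -0.4868, -0.0578, 0.0364, 0.0005, 0.0405] dist 281 deg 20
```

```bash
python3 -m jog '[[0.1,-0.06,-0.025,0.004,0,0.005],[0.2,-0.12,-0.05,0.009,0,0.01],[0.32,-0.178,-0.077,0.014,0,0.016],[0.44,-0.23,-0.076,0.017,0,0.019],[0.56,-0.285,-0.075,0.02,0,0.023],[0.68,-0.34,-0.073,0.024,0,0.027],[0.79,-0.39,-0.071,0.027,0,0.03],[0.87,-0.425,-0.066,0.03,0,0.034],[0.95,-0.46,-0.061,0.034,0,0.037],[0.99,-0.487,-0.058,0.036,0,0.0405],[0.99,-0.487,-0.058,0.036,0,0.0405],[0.99,-0.487,-0.058,0.036,0,0.0405]]'; python3 - <<'E'
from h import *
st()
def g(c,az,t): r=tool(az,t);return np.array(c)+22*r[:,2],r
def p(z): q=g([479,245,0],40,41.9);return np.array([*q[0][:2],z]),q[1]
rows(p(90),p(60),p(52),p(46))
f=optics.grab_frame("wrist")
cv2.imwrite("pics/w5.png",f["image"][...,::-1])
E
```

```text
time: 16.65
tool_pos: [465.4, 232.8, 148.1]
eef_rot: [0.125, 0.876, 0.321, -0.337]
ft_force: [-0.6, -0.1, -2.0]
width: 59.0
finger_force: 49.1
16.65 [465.4 232.8 148.1] z [-0.51  -0.436 -0.741] y [ 0.647 -0.763  0.003] q [-0.3   0.94 -0.52  1.33  0.36  1.72 -1.75] F [-0.6 -0.1 -2. ] 59.0 49.1
[0.1665, -0.0031, 0.1629, 0.0009, 0.0007, 0.0002] dist 58 deg 0
[0.247, -0.0034, 0.2518, 0.0009, 0.0007, 0.0002] dist 88 deg 0
[0.2685, -0.0035, 0.2755, 0.0009, 0.0007, 0.0002] dist 96 deg 0
[0.2846, -0.0036, 0.2933, 0.0009, 0.0007, 0.0002] dist 102 deg 0
```

View pics/w5.png

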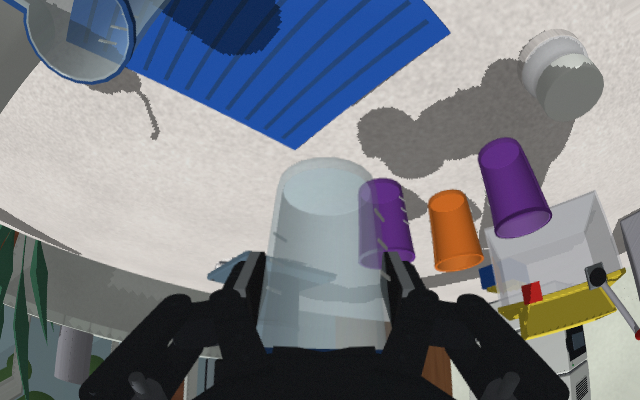

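The beaker base is at row 158, as at the grasp, so it hasn't slipped. The clean beaker at (80,40) is clear of the hand. Lowering gently.

```bash
python3 -m jog '[[0.05,-0.001,0.05,0.001,0.0007,0],[0.11,-0.002,0.11,0.001,0.0007,0],[0.1665,-0.003,0.163,0.001,0.0007,0],[0.21,-0.003,0.21,0.001,0.0007,0],[0.247,-0.0034,0.252,0.001,0.0007,0],[0.26,-0.0034,0.266,0.001,0.0007,0],[0.2685,-0.0035,0.2755,0.001,0.0007,0],[0.2685,-0.0035,0.2755,0.001,0.0007,0],[0.2685,-0.0035,0.2755,0.001,0.0007,0]]'; python3 - <<'E'
from h import *
st()
def g(c,az,t): r=tool(az,t);return np.array(c)+22*r[:,2],r
def p(z): q=g([479,245,0],40,41.9);return np.array([*q[0][:2],z]),q[1]
rows(p(50),p(48),p(47),p(46),p(45),p(44))
E
```

```text
time: 17.6
tool_pos: [467.6, 237.0, 52.2]
eef_rot: [0.122, 0.877, 0.32, -0.336]
ft_force: [-0.2, -0.1, -1.4]
width: 59.0
finger_force: 49.1
17.6 [467.6 237.   52.2] z [-0.511 -0.428 -0.745] y [ 0.644 -0.765 -0.002] q [-0.31  1.07 -0.5   1.32  0.4   1.6  -1.77] F [-0.2 -0.1 -1.4] 59.0 49.1
[0.0032, 0.0049, 0.0087, -0.0001, -0.0001, 0.0004] dist 3 deg 0
[0.0086, 0.0049, 0.0147, -0.0001, -0.0001, 0.0004] dist 4 deg 0
[0.0113, 0.0049, 0.0177, -0.0001, -0.0001, 0.0004] dist 5 deg 0
[0.0139, 0.0049, 0.0207, -0.0001, -0.0001, 0.0004] dist 6 deg 0
[0.0166, 0.0049, 0.0236, -0.0001, -0.0001, 0.0004] dist 7 deg 0
[0.0193, 0.0049, 0.0266, -0.0001, -0.0001, 0.0004] dist 8 deg 0
```

```bash
python3 -m jog '[[0.0027,0,0.003,0,0,0],[0.0054,0,0.006,0,0,0],[0.008,0,0.009,0,0,0],[0.0107,0,0.012,0,0,0],[0.0135,0,0.015,0,0,0],[0.0135,0,0.015,0,0,0]]'; python3 -m jog '[[0.0027,0,0.003,0,0,0],[0.0027,0,0.003,0,0,0]]'
```

```text
time: 18.2
tool_pos: [467.2, 236.7, 46.4]
eef_rot: [0.122, 0.877, 0.32, -0.336]
ft_force: [0.5, -0.9, -2.4]
width: 59.1
finger_force: 49.1
time: 18.4
tool_pos: [467.3, 236.8, 45.6]
eef_rot: [0.122, 0.877, 0.32, -0.336]
ft_force: [0.2, -0.6, 0.5]
width: 58.8
finger_force: 49.1
```

Contact is beginning (Fz is rising). One more half-step.

```bash
python3 -m jog '[[0.0015,0,0.0015,0,0,0],[0.0015,0,0.0015,0,0,0]]'; python3 -m jog '[[0.001,0,0.0015,0,0,0],[0.001,0,0.0015,0,0,0]]'
```

```text
time: 18.6
tool_pos: [467.4, 236.8, 45.5]
eef_rot: [0.122, 0.877, 0.32, -0.336]
ft_force: [1.1, 0.6, 3.6]
width: 58.5
finger_force: 49.0
time: 18.8
tool_pos: [467.4, 236.8, 45.5]
eef_rot: [0.122, 0.877, 0.32, -0.336]
ft_force: [1.2, -0.3, 5.8]
width: 58.5
finger_force: 48.8
```

```bash
python3 -m jog '[[0,0,0,0,0,0],[0,0,0,0,0,0],[0,0,0,0,0,0],[0,0,0,0,0,0],[0,0,0,0,0,0],[0,0,0,0,0,0]]' 0.8 20 && python3 -m jog '[[0,0,-0.05,0,0,0],[0,0,-0.12,0,0,0],[0,0,-0.22,0,0,0],[0,0,-0.34,0,0,0],[0,0,-0.48,0,0,0],[0,0,-0.62,0,0,0],[0,0,-0.62,0,0,0]]'; python3 - <<'E'
from h import *
st()
f=optics.grab_frame("top");w=cloud(f)
g=w[(w[...,0]>420)&(w[...,0]<540)&(w[...,1]>205)&(w[...,1]<300)&(w[...,2]>60)&(w[...,2]<105)]
print(len(g),g.mean(0) if len(g) else 0)
s=optics.grab_frame("side")
cv2.imwrite("pics/c4.png",np.hstack([cv2.resize(f["image"][150:260,180:290,::-1],(400,400)),cv2.resize(s["image"][220:360,220:360,::-1],(400,400))]))
w=cloud(s);H=cv2.cvtColor(s["image"],cv2.COLOR_RGB2HSV)
E
```

```text
time: 19.4
tool_pos: [467.2, 236.7, 44.4]
eef_rot: [0.122, 0.877, 0.32, -0.336]
ft_force: [0.3, -0.1, -0.2]
width: 76.9
finger_force: 0.0
time: 20.1
tool_pos: [549.9, 306.8, 163.6]
eef_rot: [0.121, 0.879, 0.321, -0.331]
ft_force: [-0.4, 0.3, 0.3]
width: 76.8
finger_force: 0.0
20.1 [549.9 306.8 163.6] z [-0.505 -0.425 -0.752] y [ 0.644 -0.765 -0.   ] q [-0.47  1.08 -0.34  0.92  0.28  1.91 -1.63] F [-0.4  0.3  0.3] 76.8 0.0
0 0
```

View pics/c4.png

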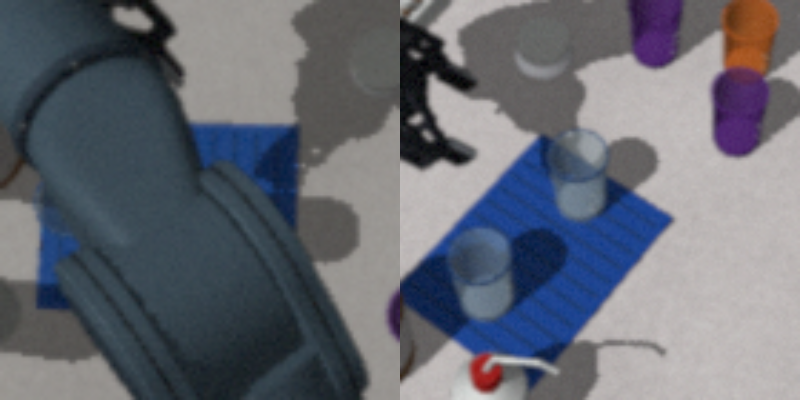

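The beaker stands upright on the mat at (578,175) in the right half, next to the clean one at (480,275). Now the lever.

```bash
python3 - <<'E'
from h import *
rows(([550,290,230],tool(45,35)),([580,230,340],tool(60,10)),([600,80,350],tool(78,0)))
E
```

```text
[-0.2043, 0.0509, -0.1887, -0.0085, 0.019, -0.0105] dist 71 deg 8
[-0.5448, 0.3113, -0.4747, -0.0246, 0.0875, -0.0502] dist 197 deg 37
[-0.8143, 0.8216, -0.2878, -0.0385, 0.1118, -0.1004] dist 298 deg 56
```

```bash
python3 -m jog '[[-0.1,0.025,-0.095,-0.004,0.01,-0.005],[-0.204,0.05,-0.189,-0.008,0.019,-0.01],[-0.3,0.12,-0.27,-0.013,0.037,-0.02],[-0.38,0.18,-0.34,-0.017,0.055,-0.03],[-0.46,0.25,-0.41,-0.021,0.07,-0.04],[-0.545,0.31,-0.475,-0.025,0.087,-0.05],[-0.61,0.44,-0.43,-0.028,0.093,-0.063],[-0.68,0.57,-0.38,-0.032,0.1,-0.076],[-0.75,0.7,-0.335,-0.035,0.106,-0.09],[-0.814,0.82,-0.288,-0.0385,0.112,-0.1],[-0.814,0.82,-0.288,-0.0385,0.112,-0.1],[-0.814,0.82,-0.288,-0.0385,0.112,-0.1],[-0.814,0.82,-0.288,-0.0385,0.112,-0.1]]' 1; python3 - <<'E'
from h import *
st()
rows(([640,-141,330],tool(78,0)))
f=optics.grab_frame("top");w=cloud(f)
for n in("top","side"):
    f=optics.grab_frame(n);w=cloud(f);H=cv2.cvtColor(f["image"],cv2.COLOR_RGB2HSV)
    m=((H[...,0]<8)|(H[...,0]>170))&(H[...,1]>120)&(H[...,2]>60)&(w[...,2]>180)&(w[...,2]<300)&(w[...,1]<0)&(w[...,0]>550)
    p=w[m];print(n,len(p),cv2.minAreaRect(p[:,:2].astype(np.float32)),np.percentile(p[:,2],[10,50,90]))
E
```

```text
time: 21.5
tool_pos: [598.7, 81.1, 348.4]
eef_rot: [-0.001, 0.777, 0.629, -0.001]
ft_force: [0.7, 1.1, -0.4]
width: 85.7
finger_force: 0.0
21.5 [598.7  81.1 348.4] z [-0.003  0.001 -1.   ] y [ 0.978 -0.209 -0.003] q [ 0.2   0.42 -0.57  1.49  0.23  1.3  -0.6 ] F [ 0.7  1.1 -0.4] 85.7 0.0
[-0.8342, 0.3474, 0.0724, -0.0004, -0.0001, -0.0002] dist 227 deg 0
top 91 ((641.6552124023438, -143.29763793945312), (59.55208206176758, 12.37792682647705), 78.31034088134766) [240.48320491 243.34130902 246.25148841]
side 73 ((640.0210571289062, -142.4381103515625), (60.71944046020508, 17.92608642578125), 74.45247650146484) [236.89700714 241.87043847 245.70676378]
```

```bash
python3 -m jog '[[-0.2,0.085,0.01,0,0,0],[-0.4,0.17,0.02,0,0,0],[-0.6,0.255,0.05,0,0,0],[-0.75,0.32,0.07,0,0,0],[-0.834,0.35,0.072,0,0,0],[-0.834,0.35,0.072,0,0,0],[-0.834,0.35,0.072,0,0,0]]'; python3 - <<'E'
from h import *
st()
rows(([641,-141,260],tool(78,0)),([641,-141,218],tool(78,0)))
E
```

```text
time: 22.35
tool_pos: [641.5, -141.6, 330.5]
eef_rot: [-0.001, 0.778, 0.628, -0.0]
ft_force: [-0.7, 0.8, 0.4]
width: 85.6
finger_force: 0.0
22.35 [ 641.5 -141.6  330.5] z [-0.001  0.001 -1.   ] y [ 0.978 -0.21  -0.002] q [ 0.47  0.52 -0.49  1.37  0.24  1.31 -0.24] F [-0.7  0.8  0.4] 85.6 0.0
[0.0018, -0.0019, 0.2819, -0.0002, -0.0002, -0.0004] dist 70 deg 0
[0.0016, -0.0016, 0.4499, -0.0002, -0.0002, -0.0004] dist 112 deg 0
```

```bash
python3 -m jog '[[0,0,0.1,0,0,0],[0,0,0.2,0,0,0],[0,0,0.28,0,0,0],[0,0,0.34,0,0,0],[0,0,0.4,0,0,0],[0,0,0.45,0,0,0],[0,0,0.45,0,0,0],[0,0,0.45,0,0,0]]' && python3 -m jog '[[0,0,0,0,0,0],[0,0,0,0,0,0],[0,0,0,0,0,0],[0,0,0,0,0,0],[0,0,0,0,0,0],[0,0,0,0,0,0],[0,0,0,0,0,0],[0,0,0,0,0,0],[0,0,0,0,0,0],[0,0,0,0,0,0],[0,0,0,0,0,0],[0,0,0,0,0,0]]' -1 40; python3 - <<'E'
from h import *
st()
# arc: th rad, shift in mm along bin -x and up, relative to rest
l0=np.radians(25)
for th in np.arange(0,1.26,.1):
    a=l0-th; dx=110*(np.sin(a)-np.sin(l0)); dz=110*(np.cos(a)-np.cos(l0))
    print(round(th,2),[0,round(dx/250,4),round(-dz/250,4)])
E
```

```text
time: 23.15
tool_pos: [641.5, -142.5, 218.7]
eef_rot: [-0.0, 0.778, 0.628, 0.0]
ft_force: [-0.0, 0.6, 0.7]
width: 85.4
finger_force: 0.0
time: 24.35
tool_pos: [641.7, -142.8, 218.7]
eef_rot: [0.0, 0.778, 0.628, 0.0]
ft_force: [4.2, -1.9, 0.9]
width: 14.7
finger_force: 39.3
24.35 [ 641.7 -142.8  218.7] z [ 0.  0. -1.] y [ 0.977 -0.211  0.   ] q [ 0.46  0.61 -0.47  1.51  0.29  1.1  -0.28] F [ 4.2 -1.9  0.9] 14.7 39.3
0.0 [0, np.float64(0.0), np.float64(-0.0)]
0.1 [0, np.float64(-0.0407), np.float64(-0.0166)]
0.2 [0, np.float64(-0.0829), np.float64(-0.029)]
0.3 [0, np.float64(-0.1262), np.float64(-0.0371)]
0.4 [0, np.float64(-0.17), np.float64(-0.0409)]
0.5 [0, np.float64(-0.2139), np.float64(-0.0403)]
0.6 [0, np.float64(-0.2576), np.float64(-0.0353)]
0.7 [0, np.float64(-0.3006), np.float64(-0.026)]
0.8 [0, np.float64(-0.3425), np.float64(-0.0124)]
0.9 [0, np.float64(-0.3827), np.float64(0.0052)]
1.0 [0, np.float64(-0.421), np.float64(0.0268)]
1.1 [0, np.float64(-0.457), np.float64(0.0522)]
1.2 [0, np.float64(-0.4902), np.float64(0.081)]
```

The bar is gripped. Pulling through the first half of the arc.

```bash
python3 -m jog '[[0,-0.02,-0.009,0,0,0],[0,-0.0407,-0.0166,0,0,0],[0,-0.062,-0.023,0,0,0],[0,-0.083,-0.029,0,0,0],[0,-0.104,-0.034,0,0,0],[0,-0.126,-0.037,0,0,0],[0,-0.148,-0.04,0,0,0],[0,-0.17,-0.041,0,0,0],[0,-0.192,-0.041,0,0,0],[0,-0.214,-0.0403,0,0,0],[0,-0.236,-0.038,0,0,0],[0,-0.2576,-0.0353,0,0,0],[0,-0.2576,-0.0353,0,0,0]]'; python3 - <<'E'
from h import *
st()
E
```

```text
time: 25.65
tool_pos: [582.4, -130.2, 231.1]
eef_rot: [0.004, 0.778, 0.628, 0.003]
ft_force: [7.7, -3.0, 11.0]
width: 14.8
finger_force: 39.9
25.65 [ 582.4 -130.2  231.1] z [ 0.01  -0.002 -1.   ] y [ 0.977 -0.211  0.01 ] q [ 0.51  0.49 -0.5   1.67  0.26  1.04 -0.28] F [ 7.7 -3.  11. ] 14.8 39.9
```

```bash
python3 -m jog '[[0,-0.021,-0.003,0,0,0],[0,-0.043,0.0013,0,0,0],[0,-0.064,0.007,0,0,0],[0,-0.085,0.013,0,0,0],[0,-0.105,0.021,0,0,0],[0,-0.125,0.0285,0,0,0],[0,-0.144,0.039,0,0,0],[0,-0.1634,0.05,0,0,0],[0,-0.182,0.062,0,0,0],[0,-0.1994,0.0755,0,0,0],[0,-0.217,0.09,0,0,0],[0,-0.2326,0.104,0,0,0],[0,-0.2326,0.104,0,0,0]]'; python3 - <<'E'
from h import *
st()
E
```

```text
time: 26.95
tool_pos: [525.5, -118.0, 203.9]
eef_rot: [0.004, 0.778, 0.628, 0.003]
ft_force: [9.6, -3.9, 7.8]
width: 14.2
finger_force: 41.5
26.95 [ 525.5 -118.   203.9] z [ 0.009 -0.002 -1.   ] y [ 0.977 -0.211  0.009] q [ 0.54  0.42 -0.51  1.85  0.26  0.93 -0.3 ] F [ 9.6 -3.9  7.8] 14.2 41.5
```

```bash
python3 -m jog '[[0,-0.012,0.011,0,0,0],[0,-0.024,0.023,0,0,0],[0,-0.036,0.035,0,0,0],[0,-0.036,0.035,0,0,0],[0,-0.036,0.035,0,0,0]]'; python3 - <<'E'
from h import *
st()
f=optics.grab_frame("top");s=optics.grab_frame("side")
for f in(f,s):
    w=cloud(f);H=cv2.cvtColor(f["image"],cv2.COLOR_RGB2HSV)
    m=((H[...,0]<8)|(H[...,0]>170))&(H[...,1]>120)&(H[...,2]>60)&(w[...,2]>180)&(w[...,2]<300)&(w[...,1]<0)&(w[...,0]>400)
    p=w[m];print(len(p),p.mean(0) if len(p) else 0)
E
```

```text
time: 27.45
tool_pos: [521.9, -117.2, 199.6]
eef_rot: [0.008, 0.778, 0.628, 0.006]
ft_force: [10.2, -5.9, 29.7]
width: 14.5
finger_force: 44.0
27.45 [ 521.9 -117.2  199.6] z [ 0.02  -0.005 -1.   ] y [ 0.977 -0.212  0.021] q [ 0.54  0.42 -0.51  1.87  0.26  0.9  -0.3 ] F [10.2 -5.9 29.7] 14.5 44.0
7 [526.62836835 -89.98045882 223.14382986]
38 [522.83504831 -97.85444628 220.92002455]
```

The lever is at its stop: the force rose, and the travel of 122 mm matches full stroke. Easing it back slowly.

```bash
python3 -m jog '[[0,0.018,-0.017,0,0,0],[0,0.036,-0.035,0,0,0],[0,0.052,-0.05,0,0,0],[0,0.069,-0.0635,0,0,0],[0,0.087,-0.077,0,0,0],[0,0.105,-0.089,0,0,0],[0,0.124,-0.1,0,0,0],[0,0.1435,-0.11,0,0,0],[0,0.163,-0.12,0,0,0],[0,0.184,-0.128,0,0,0],[0,0.205,-0.135,0,0,0],[0,0.2256,-0.142,0,0,0],[0,0.247,-0.147,0,0,0],[0,0.2686,-0.15,0,0,0],[0,0.2686,-0.15,0,0,0]]'; python3 - <<'E'
from h import *
st()
E
```

```text
time: 29.05
tool_pos: [578.7, -129.2, 230.0]
eef_rot: [-0.0, 0.778, 0.628, -0.0]
ft_force: [4.3, -1.2, 0.6]
width: 14.7
finger_force: 40.7
29.05 [ 578.7 -129.2  230. ] z [-0.001  0.    -1.   ] y [ 0.977 -0.211 -0.001] q [ 0.51  0.49 -0.5   1.67  0.26  1.05 -0.28] F [ 4.3 -1.2  0.6] 14.7 40.7
```

```bash
python3 -m jog '[[0,0.022,0.001,0,0,0],[0,0.0437,0.002,0,0,0],[0,0.066,0.003,0,0,0],[0,0.0876,0.005,0,0,0],[0,0.11,0.007,0,0,0],[0,0.1314,0.009,0,0,0],[0,0.153,0.013,0,0,0],[0,0.175,0.017,0,0,0],[0,0.196,0.023,0,0,0],[0,0.217,0.03,0,0,0],[0,0.238,0.038,0,0,0],[0,0.2576,0.046,0,0,0],[0,0.265,0.049,0,0,0],[0,0.272,0.052,0,0,0],[0,0.272,0.052,0,0,0],[0,0.272,0.052,0,0,0]]'; python3 - <<'E'
from h import *
st()
E
```

```text
time: 30.65
tool_pos: [642.3, -142.8, 216.8]
eef_rot: [-0.002, 0.778, 0.628, -0.002]
ft_force: [-9.2, 2.3, 7.6]
width: 14.4
finger_force: 45.4
30.65 [ 642.3 -142.8  216.8] z [-0.006  0.001 -1.   ] y [ 0.978 -0.21  -0.006] q [ 0.46  0.61 -0.47  1.5   0.3   1.1  -0.28] F [-9.2  2.3  7.6] 14.4 45.4
```

The lever is firmly against its rest stop (reaction −9 N). Releasing and rising.

```bash
python3 -m jog '[[0,0,0,0,0,0],[0,0,0,0,0,0],[0,0,0,0,0,0],[0,0,0,0,0,0],[0,0,0,0,0,0],[0,0,0,0,0,0],[0,0,0,0,0,0],[0,0,0,0,0,0],[0,0,0,0,0,0],[0,0,0,0,0,0]]' 1 20 && python3 -m jog '[[0,0,-0.08,0,0,0],[0,0,-0.2,0,0,0],[0,0,-0.35,0,0,0],[0,0,-0.5,0,0,0],[0.2,0,-0.6,0,0,0],[0.4,0,-0.6,0,0,0],[0.6,0,-0.6,0,0,0],[0.6,0,-0.6,0,0,0],[0.6,0,-0.6,0,0,0],[0.6,0,-0.6,0,0,0]]'; python3 - <<'E'
from h import *
st()
t=optics.grab_frame("top");s=optics.grab_frame("side")
for f in(t,s):
    w=cloud(f);H=cv2.cvtColor(f["image"],cv2.COLOR_RGB2HSV)
    m=((H[...,0]<8)|(H[...,0]>170))&(H[...,1]>120)&(H[...,2]>60)&(w[...,2]>180)&(w[...,2]<300)&(w[...,1]<0)&(w[...,0]>400)
    p=w[m];print(len(p),p.mean(0) if len(p) else 0)
    g=w[(w[...,0]>430)&(w[...,0]<530)&(w[...,1]>205)&(w[...,1]<290)&(w[...,2]>60)&(w[...,2]<110)]
    if len(g):print("beaker",cv2.minEnclosingCircle(g[:,:2].astype(np.float32)))
cv2.imwrite("pics/c5.png",np.hstack([cv2.resize(t["image"][130:270,180:460,::-1],(400,200),interpolation=cv2.INTER_CUBIC),cv2.resize(s["image"][110:360,160:460,::-1],(400,333),interpolation=cv2.INTER_CUBIC)[:200]])) if 0 else cv2.imwrite("pics/c5.png",np.vstack([cv2.resize(t["image"][140:260,180:460,::-1],(630,270),interpolation=cv2.INTER_CUBIC),cv2.resize(s["image"][110:260,220:570,::-1],(630,270),interpolation=cv2.INTER_CUBIC)]))
E
```

```text
time: 31.65
tool_pos: [644.8, -143.5, 217.0]
eef_rot: [-0.0, 0.778, 0.628, -0.0]
ft_force: [0.5, -0.2, 0.2]
width: 85.3
finger_force: 0.0
time: 32.65
tool_pos: [676.5, 1.5, 366.8]
eef_rot: [0.0, 0.779, 0.628, -0.001]
ft_force: [1.1, -0.4, -0.2]
width: 85.2
finger_force: 0.0
32.65 [676.5   1.5 366.8] z [-0.001 -0.001 -1.   ] y [ 0.977 -0.212 -0.001] q [ 0.25  0.54 -0.52  1.26  0.26  1.41 -0.46] F [ 1.1 -0.4 -0.2] 85.2 0.0
0 0
beaker ((477.8092346191406, 245.1969757080078), 32.109439849853516)
69 [ 638.88992362 -137.67660686  240.67043042]
beaker ((476.7413330078125, 244.95201110839844), 33.289222717285156)
```

View pics/c5.png

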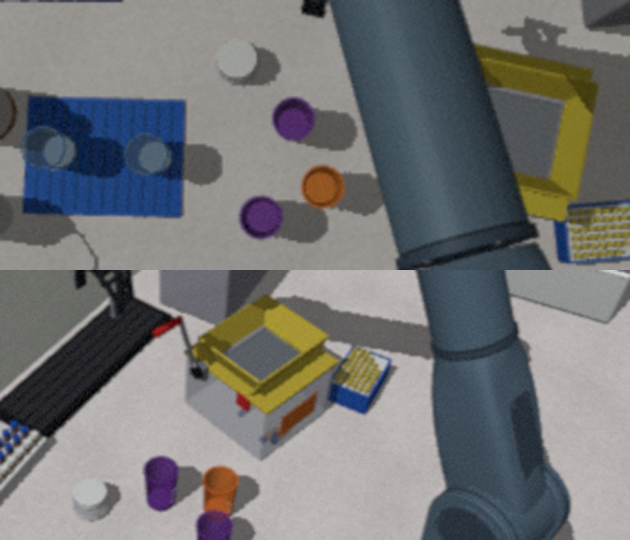

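The flap is level and empty at (265,350), and the vials show in the tub at (268,438). The lever is back at rest, and the beaker stands on the mat at (148,155). Handing in.

```bash
python3 -c "
from cell import workorder
print(workorder.close_job())"
```

```text
the job is handed in; nothing more can be done
None
```

The job is handed in, with no verdict returned: the vials were tipped into the hopper and dropped into the tub, the empty beaker stands upright and released on the mat, the lever was eased back to rest, and I saw nothing else disturbed.

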